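# Bring the cam's high point onto the dial gauge

### The arm

A 6-joint arm with a two-finger parallel gripper is mounted at the origin on the work surface. World frame = base frame: x ahead of the robot, y to its left, z up, the work surface at z = 0. Lengths are in m, angles in rad, forces in N, time in s.
With the tool pointing down it reaches from about 0.4 to 0.825 m from the base axis. Payload 7 kg.
Tool frame: the origin (TCP) lies at the very end of the fingers, on their centre line; the grasp point (between the pads) lies 19 mm behind it; z points along the fingers, y is the line along which they close (so a half turn about z gives the same grasp; the last joint's range is limited). The gripper opens to 88 mm and grips with 3 to 60 N. Pads are 19 mm wide; open, the fingers measure 130 mm over their backs; the gripper's body (78 mm by 193 mm) begins 47 mm behind the grasp point.
Start: joints at [1.614, 0.359, 0.012, 0, -1.224, -0.288], TCP at [0.164, 0.655, 0.194] pointing down, gripper open.
Joint ranges: [-3.07, 3.07], [-1.43, 2.12], [-1.02, 1.25], [-3.03, 1.67], [-3.05, -0], [-3.03, 3.03]. Speed limits (rad/s): [2.39, 2.39, 3.01, 3.14, 3.14, 3.14].

### API

Orientations are given as a 3x3 rotation matrix whose columns are the frame's x, y, z axes.
In Python, from cell import observe, imaging, order gives the robot as it stands.
- The arm moves only by the shell command python3 -m handwheel 'ROWS' [FORCE]. ROWS is a JSON object of lists of equal length, an entry for each row: "slide": the shift along the world's x, y, z in m, a list of three; "rotation": the turn, a rotation vector about the world's x, y, z in degrees, a list of three; "gripper": the opening, from 0 (shut) to 1 (fully open). A call has 1 to 5 rows; each row is the pose to reach, as a shift and turn from the pose commanded when the call began; what a row does not reach only later rows make up. A row lasts 1/10 s, in which the tool goes at most 50 mm and 8.59 degrees, less where a joint would pass 70% of its speed; a pose out of reach is approached as far as the arm can. A call with a gripper value outside its range is refused whole. The fingers move at their own pace and stop on an object; FORCE is the grip in N (left out, the last holds). Time passes only in rows, so rows that repeat a pose let the fingers close. It gives the time, the measured TCP pose, the force, the opening and the grip force at its end, in the units of the state.
- observe(): the state, without advancing time (a new reading comes with each control period).
- imaging.capture(name): name is "side" or "top" or "wrist"; returns a dict with "frame" (384x512x3 uint8, red, green, blue), "depth" (384x512 float32, m along the optical axis (not along the pixel's ray), 0 where there is no reading), "intrinsics" (3x3 intrinsics, pixels), "dist_coeffs" ([k1, k2, p1, p2, k3] as OpenCV has them; the pictures are not rectified), "T" (4x4, takes a point from camera to world coordinates). Camera axes: x right, y down, z forward; pixel columns grow to the right and rows downward; lengths in m; the calibration is good to about 2 mm. A picture is of the moment at which its call begins.
- order.hand_in(): hands the job in; it is judged then, once.
The state is a dict: "clock": time; "q": joint angles; "qvel": joint speeds; "tau": joint torques, N m; "tcp_pos": TCP position; "tool_rot": TCP orientation; "contact_force": force on the tool from outside, world axes, zero at the start; "moment": the same for the moment, N m; "width": opening from 0.0 (shut) to 1.0 (fully open); "grasp_force": force on a finger pad.
Only numpy, scipy, OpenCV 4.12 (cv2) and the standard library are available. Lean on these libraries where they do the work, as an engineer would, in place of code of your own. Each camera call takes 0.05 s, during which the arm holds its last target. There are 200 camera calls.

### The job

Two steel cams stand on spindles on the inspection bench, one facing a dial gauge and the other facing an empty bracket. Turn the cam that faces the gauge by its black knob until its nose points straight at the gauge and presses the sprung plunger in, ready to read the lift, then let go so that it stays there. Leave the other cam as it is.

Things in the scene. Friction and masses are not known exactly. Their poses are not given: they have to be found in the camera images.
- gauge_fixture: Green-painted base plate 245 x 100 x 15 mm fixed to the table, with a pear-shaped steel cam on an upright spindle and, beyond it, a 56 mm dial gauge facing up (top at 61 mm). Origin: spindle axis at table height; x runs from spindle to gauge along the plunger, z up. Cam: 40 to 52 mm up, 32 mm radius, nose to 46 mm; stays where left; starts with the nose 1.2 to 2.0 rad counter-clockwise of x.
- cam_knob (a point): Centre of the black upright knob of the cam that faces the gauge: round, 16 mm across, 58 to 102 mm above the table (this point at 80), on a flat bar (top at 58 mm), 55 mm from the spindle axis, opposite the nose, fixed to the cam. Its x axis points from knob to nose, z up. Turn clockwise from above, 1 to 2 N at the knob; stops 0.6 rad past and 2.6 rad short of nose-at-gauge.
- plunger (a joint): The gauge's sprung plunger, a 7 mm rod with a ball end 46 mm above the table: 0 = fully out (5 mm clear of the round part of the cam), growing as it is pressed in, in m; about 0.009 with the nose straight on it, where the spring pushes back with 2 to 3 N. It starts to move when the nose is about 0.45 rad away.
- other_cam_knob (a point): Centre of the same kind of knob, 80 mm above the table, on the other cam of the same shape. Its like fixture has an empty two-pronged fork in place of a gauge. To be left alone.

How it is judged:
By the outcome, as a careful person would: the job done as asked, in the order asked, and still so for the second after the job is handed in, with the robot touching nothing.
It also fails if it takes over 37 s, if anything falls off the work surface, if the arm or the gripper's body presses on something with over 40 N, if the wrist force passes 120 N, or if a joint passes its speed limit or range.

## Working session

There is one attempt and no reset: what is moved stays moved. The work goes in short steps, Python scripts to look and compute and a shell command to move; the robot and the scene stay as the last step left them, time stands still between calls to the robot, and variables do not carry over. Pictures are saved under pics/ and viewed, at most 10 in all, crops included, and the job is handed in when it is done.

```bash
mkdir -p pics; python3 - <<'E'
from cell import observe, imaging
import cv2,numpy as np
for n in("top","side"):
    c=imaging.capture(n); cv2.imwrite(f"pics/{n}0.png",c["frame"][:,:,::-1]); np.savez(f"{n}0.npz",**c)
    print(n,c["T"].round(3).tolist(),c["intrinsics"].round(1).tolist(),c["dist_coeffs"])
s=observe();print(s["clock"],s["tcp_pos"],s["tool_rot"],s["contact_force"],s["width"])
E
```

```text
top [[-0.015, -0.983, 0.184, 0.383], [-1.0, 0.016, 0.006, -0.027], [-0.009, -0.184, -0.983, 0.916], [0.0, 0.0, 0.0, 1.0]] [[461.1, 0.0, 260.0], [0.0, 461.1, 188.9], [0.0, 0.0, 1.0]] [-0.15874329  0.          0.          0.          0.        ]
side [[0.939, -0.262, 0.224, 0.358], [-0.345, -0.704, 0.621, -0.46], [-0.005, -0.66, -0.751, 0.655], [0.0, 0.0, 0.0, 1.0]] [[367.3, 0.0, 257.9], [0.0, 367.3, 191.5], [0.0, 0.0, 1.0]] [0.00513062 0.         0.         0.         0.        ]
0.1 [0.16348995 0.65440196 0.19361941] [[ 9.70166491e-01 -2.42439551e-01 -2.07725334e-04]
 [-2.42439587e-01 -9.70165356e-01 -1.49252595e-03]
 [ 1.60319399e-04  1.49835951e-03 -9.99998865e-01]] [ 6.08339459e-06 -1.44317489e-01  7.63828106e-01] 1.0024912235558179
```

View pics/top0.png

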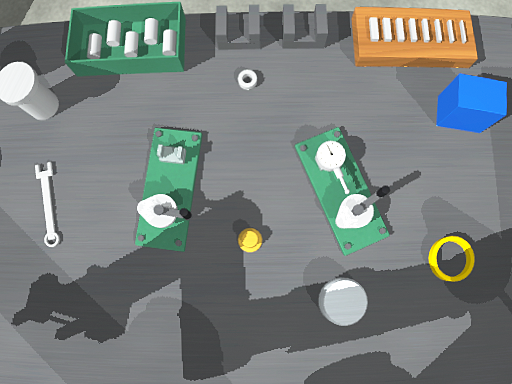

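View pics/side0.png

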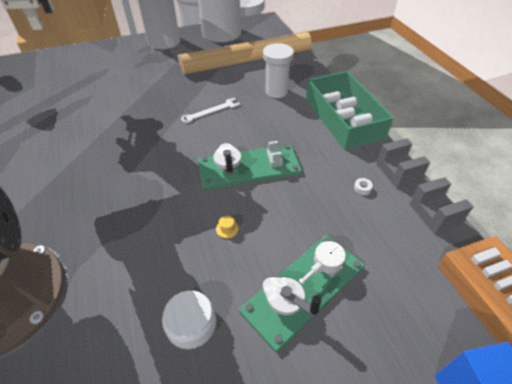

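The top view shows the gauge fixture on the right, with its dial near (331,155), hub near (358,210) and knob near (384,190). The fork fixture is on the left, with its knob near (185,214). In the side view the gauge fixture is at lower centre, with its knob near (316,304).

```bash
cat > h.py <<'E'
import cv2,numpy as np
def ray(c,px,z):
    u=cv2.undistortPoints(np.array(px,float).reshape(-1,1,2),c["intrinsics"],c["dist_coeffs"]).reshape(-1,2)
    T=c["T"]; d=np.c_[u,np.ones(len(u))]@T[:3,:3].T; o=T[:3,3]
    return o+d*((z-o[2])/d[:,2])[:,None]
def cloud(c):
    h,w=c["depth"].shape; g=np.stack(np.meshgrid(np.arange(w),np.arange(h)),-1).reshape(-1,1,2).astype(float)
    u=cv2.undistortPoints(g,c["intrinsics"],c["dist_coeffs"]).reshape(-1,2)
    d=c["depth"].reshape(-1,1)
    P=np.c_[u,np.ones(len(u))]*d@c["T"][:3,:3].T+c["T"][:3,3]
    P[d[:,0]==0]=np.nan
    return P.reshape(h,w,3)
def plate(c,P0,r=.2):
    hsv=cv2.cvtColor(c["frame"],cv2.COLOR_RGB2HSV); P=cloud(c)
    m=(cv2.inRange(hsv,(45,90,30),(95,255,255))>0)&(np.hypot(P[...,0]-P0[0],P[...,1]-P0[1])<r)
    m=cv2.morphologyEx(m.astype(np.uint8),cv2.MORPH_OPEN,np.ones((3,3)))
    n,l,st,_=cv2.connectedComponentsWithStats(m); ys,xs=np.nonzero(m) if n<2 else np.nonzero(np.isin(l,[i for i in range(1,n) if st[i,4]>80]))
    Q=ray(c,np.c_[xs,ys],.015)[:,:2]
    return cv2.minAreaRect((Q*1000).astype(np.float32))
E
python3 - <<'E'
from h import *
for n in("top","side"):
    c=dict(np.load(f"{n}0.npz")); P=cloud(c); f=c["frame"].astype(int)
    P0=ray(c,[(358,210) if n=="top" else (284,295)],.05)[0]
    print(n,P0.round(3)); R=plate(c,P0); print("plate",R,(cv2.boxPoints(R)).round(0).tolist())
    near=np.hypot(P[...,0]-P0[0],P[...,1]-P0[1])<.15
    k=near&(P[...,2]>.075)&(P[...,2]<.115); ys,xs=np.nonzero(k)
    print("knob n",k.sum(),np.nanmedian(P[k],0).round(4),"px",xs.min(),xs.max(),ys.min(),ys.max(),"zmax",np.nanmax(P[k][:,2]))
    t=k&(P[...,2]>.097); print("knobtop",t.sum(),P[t].mean(0).round(4))
    d=near&(f.min(2)>150)&(P[...,2]>.055)&(P[...,2]<.068)
    n_,l,st,ce=cv2.connectedComponentsWithStats(d.astype(np.uint8)); i=1+np.argmax(st[1:,4]); print("dial px",ce[i],st[i],ray(c,[ce[i]],.061).round(4))
    x,y=(300,110) if n=="top" else (230,225)
    cv2.imwrite(f"pics/{n}crop.png",cv2.resize(c["frame"][y:y+150,x:x+150,::-1],(600,600),interpolation=cv2.INTER_CUBIC))
E
```

```text
top [ 0.501 -0.208  0.05 ]
plate ((548.0706787109375, -183.7595672607422), (243.8868408203125, 101.19441986083984), 22.23442840576172) [[416.0, -183.0], [454.0, -277.0], [680.0, -184.0], [642.0, -91.0]]
knob n 97 [ 0.5305 -0.2471  0.1007] px 378 389 185 195 zmax 0.10671182721345296
knobtop 63 [ 0.5316 -0.2492  0.1019]
dial px [330.75577558 154.41254125] [317 141  29  28 606] [[ 0.6081 -0.1587  0.061 ]]
side [ 0.498 -0.203  0.05 ]
plate ((548.150146484375, -185.89178466796875), (243.69195556640625, 98.39990234375), 22.20151138305664) [[417.0, -186.0], [454.0, -277.0], [680.0, -185.0], [642.0, -94.0]]
knob n 140 [ 0.5287 -0.2519  0.1006] px 310 320 295 310 zmax 0.10386344414712789
knobtop 81 [ 0.5304 -0.2497  0.1016]
dial px [329.63406408 254.12647555] [315 242  30  26 593] [[ 0.6069 -0.1623  0.061 ]]
```

View pics/topcrop.png

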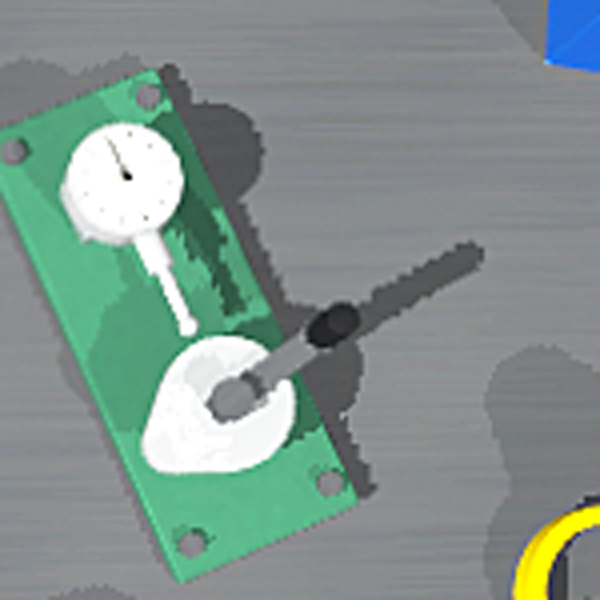

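The crop confirms the layout: the nose points lower-left, the knob points upper-right, and the plunger tip points at the cam. From the fixture axis at 22.2°, the spindle is at about (0.4985, -0.205) and the knob at (0.531, -0.2495), so the cam has to turn about 104° clockwise. I'll move above the knob with the closing line tangential, which is a -40° yaw.

```bash
python3 -m handwheel '{"slide":[[0.027,-0.041,0],[0.054,-0.082,0],[0.081,-0.123,0],[0.108,-0.164,0],[0.135,-0.205,0]],"rotation":[[0,0,-8],[0,0,-16],[0,0,-24],[0,0,-32],[0,0,-40]],"gripper":[1,1,1,1,1]}'
python3 -m handwheel '{"slide":[[0.027,-0.041,0],[0.054,-0.082,0],[0.081,-0.123,0],[0.108,-0.164,0],[0.135,-0.205,0]],"rotation":[[0,0,0],[0,0,0],[0,0,0],[0,0,0],[0,0,0]],"gripper":[1,1,1,1,1]}'
python3 -m handwheel '{"slide":[[0.02,-0.045,0],[0.03,-0.09,0],[0.04,-0.135,0],[0.05,-0.18,0],[0.06,-0.225,0]],"rotation":[[0,0,0],[0,0,0],[0,0,0],[0,0,0],[0,0,0]],"gripper":[0.8,0.8,0.7,0.6,0.6]}'
python3 -m handwheel '{"slide":[[0.01,-0.045,0],[0.02,-0.09,0],[0.03,-0.135,0],[0.037,-0.18,0],[0.037,-0.225,0]],"rotation":[[0,0,0],[0,0,0],[0,0,0],[0,0,0],[0,0,0]],"gripper":[0.6,0.6,0.6,0.6,0.6]}'
python3 - <<'E'
from cell import observe,imaging
import cv2
s=observe();print(s["clock"],s["tcp_pos"],s["tool_rot"],s["contact_force"],s["width"],s["q"])
c=imaging.capture("wrist");cv2.imwrite("pics/w1.png",c["frame"][:,:,::-1])
E
```

```text
clock: 0.6
tcp_pos: [0.2992, 0.4479, 0.1942]
tool_rot: [[0.583, -0.812, -0.0], [-0.812, -0.583, -0.0], [0.0, 0.0, -1.0]]
contact_force: [0.4, 0.6, 0.3]
width: 0.998
grasp_force: 0.0
clock: 1.1
tcp_pos: [0.4341, 0.243, 0.1945]
tool_rot: [[0.588, -0.809, 0.0], [-0.809, -0.588, 0.0], [-0.0, -0.0, -1.0]]
contact_force: [1.2, 1.3, -0.3]
width: 1.001
grasp_force: 0.0
clock: 1.6
tcp_pos: [0.4935, 0.018, 0.1944]
tool_rot: [[0.588, -0.809, -0.0], [-0.809, -0.588, 0.0], [-0.0, -0.0, -1.0]]
contact_force: [0.6, 0.4, -0.6]
width: 0.625
grasp_force: 0.0
clock: 2.1
tcp_pos: [0.5308, -0.2071, 0.1939]
tool_rot: [[0.587, -0.809, -0.001], [-0.809, -0.587, 0.0], [-0.0, 0.0, -1.0]]
contact_force: [1.0, -0.6, -0.3]
width: 0.601
grasp_force: 0.0
2.1 [ 0.53077387 -0.20710002  0.19394724] [[ 5.87397846e-01 -8.09298095e-01 -6.03576539e-04]
 [-8.09298211e-01 -5.87397991e-01  8.12988566e-05]
 [-4.20334656e-04  4.40718640e-04 -9.99999815e-01]] [ 0.97186546 -0.56053304 -0.33538702] 0.6012788441369984 [-2.87183283e-02  1.87276172e-01 -2.25042437e-01 -6.97636927e-05
 -1.15908338e+00  6.56586176e-01]
```

View pics/w1.png

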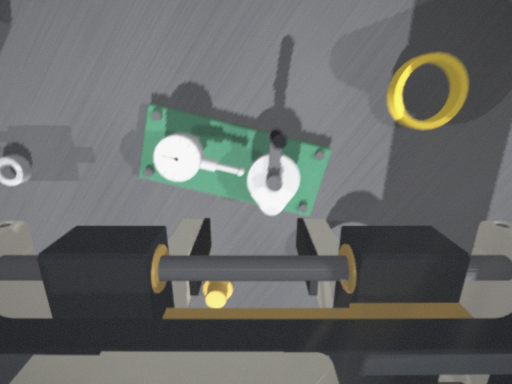

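The wrist view shows the knob near (277,140), the cam hub at (274,182) and the dial at (178,158). I'll use it to cross-check the knob position.

```bash
python3 - <<'E'
from cell import imaging
from h import *
c=imaging.capture("wrist");P=cloud(c)
K=ray(c,[(277,140)],.102)[0]
m=(P[...,2]>.096)&(P[...,2]<.108)&(np.hypot(P[...,0]-K[0],P[...,1]-K[1])<.03)
ys,xs=np.nonzero(m); print("knob",K.round(4),m.sum(),P[m].mean(0).round(4),ray(c,[(xs.mean(),ys.mean())],.102).round(4))
h=(np.hypot(P[...,0]-.4985,P[...,1]+.205)<.02);print("hub zmax",np.nanmax(P[...,2][h]))
print("hub",ray(c,[(274,182)],.062).round(4))
R=plate(c,(.5,-.2));print(R)
E
```

```text
knob [ 0.5342 -0.2576  0.102 ] 198 [ 0.5327 -0.2507  0.1014] [[ 0.5328 -0.2508  0.102 ]]
hub zmax 0.31454112655321054
hub [[ 0.5005 -0.2128  0.062 ]]
((550.8030395507812, -185.96340942382812), (240.78521728515625, 97.51676177978516), 22.239248275756836)
```

All three views agree: the knob is at about (0.532, -0.250) and the axis at 22.2°. I'll descend around the knob and grip lightly.

```bash
python3 -m handwheel '{"slide":[[0.001,-0.043,0],[0.001,-0.043,-0.04],[0.001,-0.043,-0.08],[0.001,-0.043,-0.11],[0.001,-0.043,-0.124]],"rotation":[[0,0,0],[0,0,0],[0,0,0],[0,0,0],[0,0,0]],"gripper":[0.6,0.6,0.6,0.6,0.6]}' 6
python3 -m handwheel '{"slide":[[0,0,0],[0,0,0],[0,0,0],[0,0,0],[0,0,0]],"rotation":[[0,0,0],[0,0,0],[0,0,0],[0,0,0],[0,0,0]],"gripper":[0.4,0.25,0.15,0.15,0.15]}' 6
python3 - <<'E'
from cell import observe,imaging
import cv2,numpy as np
c=imaging.capture("top");a=c["frame"][90:265,270:445,::-1]
c=imaging.capture("side");b=c["frame"][200:375,210:385,::-1]
cv2.imwrite("pics/g1.png",cv2.resize(np.hstack([a,b]),(800,400)))
E
```

```text
clock: 2.7
tcp_pos: [0.5293, -0.2475, 0.067]
tool_rot: [[0.587, -0.81, -0.005], [-0.81, -0.587, 0.001], [-0.004, 0.003, -1.0]]
contact_force: [-0.1, 0.3, 0.9]
width: 0.6
grasp_force: 0.0
clock: 3.2
tcp_pos: [0.5321, -0.2482, 0.0714]
tool_rot: [[0.587, -0.809, 0.002], [-0.809, -0.587, -0.0], [0.001, -0.001, -1.0]]
contact_force: [0.5, 0.4, 0.3]
width: 0.209
grasp_force: 0.0
```

View pics/g1.png

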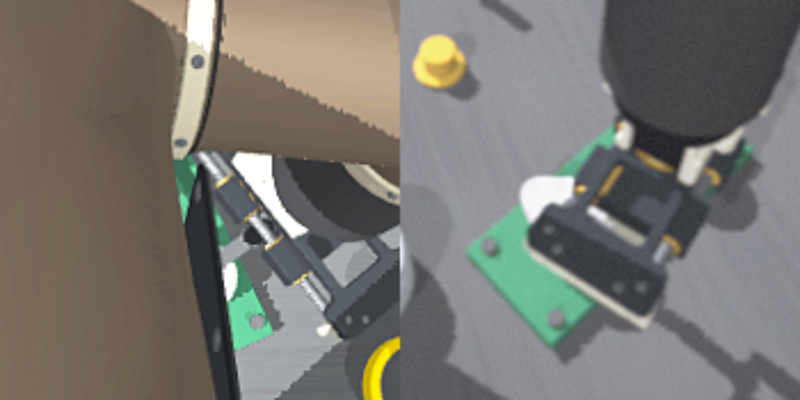

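The knob sits between the fingers, near (260,235) in the left half of the picture. I'll finish closing.

```bash
python3 -m handwheel '{"slide":[[0,0,0],[0,0,0],[0,0,0]],"rotation":[[0,0,0],[0,0,0],[0,0,0]],"gripper":[0.12,0.12,0.12]}' 6
python3 - <<'E'
from cell import observe
import numpy as np
s=observe();print(s["tcp_pos"],s["contact_force"],s["width"])
C=np.array([.4985,-.205]);a0=np.arctan2(*(s["tcp_pos"][:2]-C)[::-1]);r=np.linalg.norm(s["tcp_pos"][:2]-C);print(r,np.degrees(a0))
k=lambda d:C+.055*np.array([np.cos(a0-np.radians(d)),np.sin(a0-np.radians(d))])
tot=np.degrees(a0)+180-22.2;print("total",tot)
for d in np.arange(0,111,5): print(d,((k(d)-k(0))*1000).round(1))
E
```

```text
clock: 3.6
tcp_pos: [0.5316, -0.2482, 0.0705]
tool_rot: [[0.587, -0.809, -0.0], [-0.809, -0.587, 0.0], [-0.0, 0.0, -1.0]]
contact_force: [-0.2, -0.5, -0.2]
width: 0.124
grasp_force: 0.0
[ 0.53158986 -0.24815811  0.07045152] [-0.20851462 -0.50637721 -0.16836702] 0.12402027655346169
0.05438346104427083 -52.522166400500296
total 105.2778335994997
0 [0. 0.]
5 [-3.9 -2.8]
10 [-8.1 -5.1]
15 [-12.4  -7.2]
20 [-16.9  -8.8]
25 [-21.6 -10.1]
30 [-26.3 -10.9]
35 [-31.1 -11.3]
40 [-35.9 -11.3]
45 [-40.7 -10.9]
50 [-45.4 -10. ]
55 [-50.   -8.8]
60 [-54.5  -7.2]
65 [-58.9  -5.1]
70 [-63.   -2.7]
75 [-67.   0.]
80 [-70.6   3.1]
85 [-74.    6.5]
90 [-77.1  10.2]
95 [-79.9  14.1]
100 [-82.3  18.3]
105 [-84.3  22.6]
110 [-85.9  27.1]
```

At 0.124 the opening is 11 mm, which is less than the knob, and there is no grip force. The knob may not be between the pads, so I'll look.

```bash
python3 - <<'E'
from cell import imaging
from h import *
c=imaging.capture("top");a=c["frame"][140:265,320:445,::-1]
w=imaging.capture("wrist");b=w["frame"][:,64:448,::-1]
cv2.imwrite("pics/g2.png",np.hstack([cv2.resize(a,(400,400),interpolation=2),cv2.resize(b,(400,400))]))
E
```

```text
(no output)
```

View pics/g2.png

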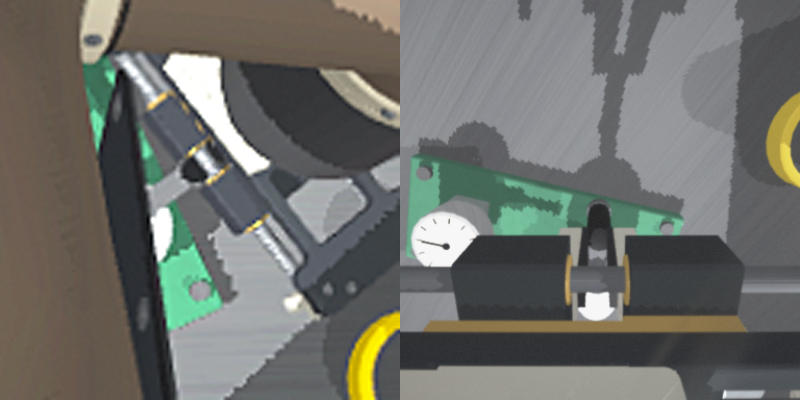

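In the wrist half of the picture, the black knob appears between the light pads, near (598,225). I'll keep closing to see whether the fingers stop on it.

```bash
python3 -m handwheel '{"slide":[[0,0,0],[0,0,0],[0,0,0]],"rotation":[[0,0,0],[0,0,0],[0,0,0]],"gripper":[0.05,0.0,0.0]}' 6
python3 -m handwheel '{"slide":[[0,0,0],[0,0,0],[0,0,0]],"rotation":[[0,0,0],[0,0,0],[0,0,0]],"gripper":[0,0,0]}' 6
python3 - <<'E'
from cell import imaging
from h import *
w=imaging.capture("wrist");P=cloud(w)
np.savez("w2.npz",**w)
cv2.imwrite("pics/g3.png",cv2.resize(w["frame"][170:330,160:360,::-1],(800,640))[:600])
for r in range(180,310,10): print(r,(P[r,230:275:4,2]*1000).round(0).tolist())
E
```

```text
clock: 4.0
tcp_pos: [0.5316, -0.2482, 0.0704]
tool_rot: [[0.587, -0.809, -0.0], [-0.809, -0.587, -0.0], [-0.0, 0.0, -1.0]]
contact_force: [0.0, 0.7, -0.9]
width: 0.006
grasp_force: 0.0
clock: 4.3
tcp_pos: [0.5316, -0.2482, 0.0705]
tool_rot: [[0.587, -0.809, 0.0], [-0.809, -0.587, -0.0], [0.0, -0.0, -1.0]]
contact_force: [-0.0, -0.3, 0.6]
width: 0.008
grasp_force: 0.0
180 [-1.0, 0.0, 0.0, 0.0, 1.0, -0.0, 1.0, -1.0, -0.0, -1.0, 1.0, -1.0]
190 [15.0, 15.0, 15.0, 15.0, 12.0, 14.0, 12.0, 11.0, 7.0, 4.0, -0.0, -2.0]
200 [15.0, 15.0, 14.0, 15.0, 60.0, 67.0, 69.0, 67.0, 63.0, 55.0, 15.0, 14.0]
210 [15.0, 15.0, 15.0, 16.0, 81.0, 87.0, 88.0, 86.0, 85.0, 15.0, 14.0, 15.0]
220 [109.0, 109.0, 109.0, 109.0, 109.0, 106.0, 102.0, 106.0, 109.0, 109.0, 108.0, 108.0]
230 [177.0, 176.0, 177.0, 122.0, 120.0, 118.0, 102.0, 118.0, 121.0, 176.0, 176.0, 176.0]
240 [184.0, 183.0, 184.0, 132.0, 129.0, 130.0, 102.0, 129.0, 121.0, 178.0, 183.0, 182.0]
250 [190.0, 189.0, 189.0, 184.0, 139.0, 140.0, 58.0, 139.0, 142.0, 183.0, 189.0, 189.0]
260 [191.0, 192.0, 193.0, 186.0, 184.0, 183.0, 183.0, 183.0, 183.0, 187.0, 193.0, 192.0]
270 [192.0, 191.0, 191.0, 189.0, 186.0, 184.0, 186.0, 185.0, 186.0, 188.0, 192.0, 192.0]
280 [192.0, 192.0, 192.0, 189.0, 185.0, 186.0, 185.0, 186.0, 186.0, 189.0, 191.0, 192.0]
290 [192.0, 192.0, 192.0, 190.0, 148.0, 148.0, 52.0, 149.0, 149.0, 189.0, 191.0, 192.0]
300 [192.0, 192.0, 193.0, 179.0, 52.0, 51.0, 52.0, 52.0, 52.0, 185.0, 192.0, 192.0]
```

View pics/g3.png

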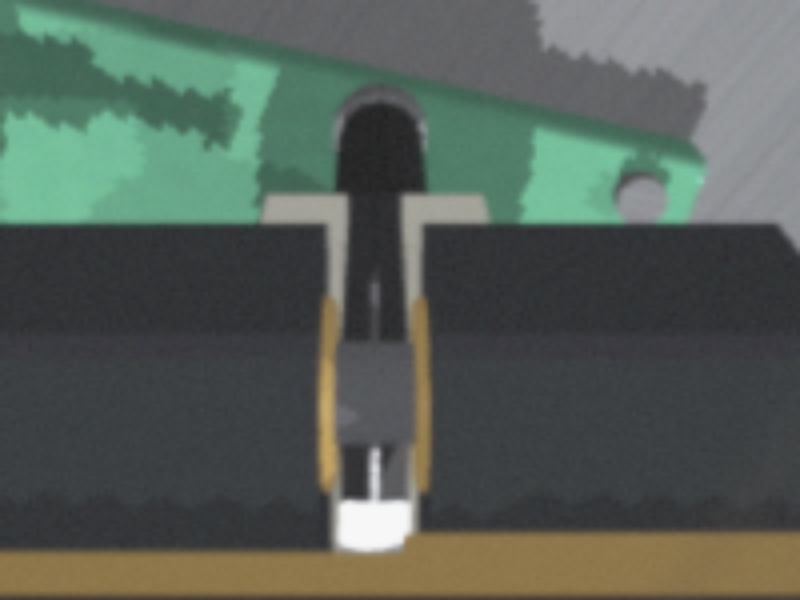

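```bash
python3 - <<'E'
from h import *
w=dict(np.load("w2.npz"));P=cloud(w)
for r in range(196,252,4): print(r,(P[r,254]*1000).round(1).tolist(),(P[r,248]*1000).round(0).tolist())
print("cam",w["T"].round(3).tolist())
tcp=np.array([.5316,-.2482,.0705]);R=np.array([[.587,-.809,0],[-.809,-.587,0],[0,0,-1]])
p=(R@np.array([0,0,0])+tcp); 
for q in (tcp,tcp-[0,0,-.03]):
    v=w["T"][:3,:3].T@(q-w["T"][:3,3]); print("px of",q,(w["intrinsics"]@v/v[2]).round(0))
E
```

```text
196 [537.2, -256.1, 59.9] [540.0, -252.0, 57.0]
200 [537.4, -256.4, 69.4] [540.0, -252.0, 63.0]
204 [537.4, -256.3, 77.0] [540.0, -252.0, 72.0]
208 [537.5, -256.4, 84.5] [540.0, -253.0, 80.0]
212 [537.5, -256.3, 91.2] [540.0, -252.0, 87.0]
216 [537.4, -256.3, 97.4] [540.0, -253.0, 94.0]
220 [537.1, -255.8, 102.0] [541.0, -255.0, 106.0]
224 [535.6, -253.7, 102.2] [541.0, -255.0, 111.0]
228 [533.8, -251.3, 101.6] [541.0, -255.0, 115.0]
232 [532.0, -248.8, 101.0] [541.0, -255.0, 122.0]
236 [530.7, -247.1, 102.1] [541.0, -255.0, 126.0]
240 [529.0, -244.7, 102.0] [541.0, -255.0, 130.0]
244 [512.6, -222.1, 57.4] [541.0, -256.0, 134.0]
248 [510.6, -219.4, 57.9] [540.0, -255.0, 138.0]
cam [[-0.81, -0.561, -0.174, 0.58], [-0.587, 0.772, 0.242, -0.315], [-0.001, 0.298, -0.954, 0.26], [0.0, 0.0, 0.0, 1.0]]
px of [ 0.5316 -0.2482  0.0705] [254. 214.   1.]
px of [ 0.5316 -0.2482  0.1005] [254. 233.   1.]
```

The cloud shows the knob centred under the fingers, at about (0.533, -0.250). The visible fingers end near z≈0.107, although the reported TCP is at 0.0705, so they shut above the knob. I'll open and check the true fingertip height before going lower.

```bash
python3 -m handwheel '{"slide":[[0,0,0],[0,0,0],[0,0,0],[0,0,0],[0,0,0]],"rotation":[[0,0,0],[0,0,0],[0,0,0],[0,0,0],[0,0,0]],"gripper":[0.3,0.5,0.5,0.5,0.5]}' 6
python3 - <<'E'
from cell import imaging,observe
from h import *
s=observe();print(s["tcp_pos"],s["width"],s["contact_force"])
for n in("side","wrist"):
    c=imaging.capture(n);P=cloud(c);L=(P-s["tcp_pos"])@s["tool_rot"]
    m=(abs(L[...,0])<.02)&(abs(L[...,1])>.012)&(abs(L[...,1])<.06)&(P[...,2]>.065)
    ys,xs=np.nonzero(m);print(n,m.sum())
    print(" back-of-TCP mm: min, pct",(-L[m][:,2]*1000).min().round(1),np.percentile(-L[m][:,2]*1000,[1,5,10,25,50]).round(0))
    for sg in(1,-1):
        k=m&(L[...,1]*sg>0)&(-L[...,2]<.06); print("  side",sg,k.sum(),"|y| range",np.percentile(abs(L[k][:,1])*1000,[2,50,98]).round(0) if k.sum() else "", "x",np.percentile(L[k][:,0]*1000,[2,98]).round(0) if k.sum() else "")
E
```

```text
clock: 4.85
tcp_pos: [0.5316, -0.2482, 0.0705]
tool_rot: [[0.587, -0.809, -0.0], [-0.809, -0.587, -0.0], [0.0, 0.0, -1.0]]
contact_force: [-0.5, 0.1, 0.6]
width: 0.399
grasp_force: 0.0
[ 0.53160837 -0.24817408  0.07047064] 0.39939904765174483 [-0.50304271  0.09190081  0.5767619 ]
side 13936
 back-of-TCP mm: min, pct 45.9 [120. 132. 206. 319. 408.]
  side 1 0 |y| range  x 
  side -1 22 |y| range [17. 18. 20.] x [-11.   5.]
wrist 4820
 back-of-TCP mm: min, pct 30.7 [34. 39. 43. 54. 75.]
  side 1 764 |y| range [19. 25. 35.] x [-5. 13.]
  side -1 767 |y| range [20. 25. 35.] x [-5. 13.]
```

Both cameras put the real fingertips about 35 mm behind the reported TCP, so the stated tool length is off by that much. I'll go down another 36 mm in small rows while watching the force.

```bash
python3 -m handwheel '{"slide":[[0.001,-0.002,-0.008],[0.001,-0.002,-0.016],[0.001,-0.002,-0.024],[0.001,-0.002,-0.03],[0.001,-0.002,-0.036]],"rotation":[[0,0,0],[0,0,0],[0,0,0],[0,0,0],[0,0,0]],"gripper":[0.4,0.4,0.4,0.4,0.4]}' 6
python3 -m handwheel '{"slide":[[0,0,0],[0,0,0],[0,0,0],[0,0,0],[0,0,0]],"rotation":[[0,0,0],[0,0,0],[0,0,0],[0,0,0],[0,0,0]],"gripper":[0.3,0.2,0.1,0.1,0.1]}' 6
python3 -m handwheel '{"slide":[[0,0,0],[0,0,0],[0,0,0]],"rotation":[[0,0,0],[0,0,0],[0,0,0]],"gripper":[0.1,0.1,0.1]}' 6
```

```text
clock: 5.45
tcp_pos: [0.5324, -0.2501, 0.0336]
tool_rot: [[0.587, -0.809, -0.001], [-0.809, -0.587, 0.0], [-0.001, 0.001, -1.0]]
contact_force: [0.7, -0.2, 0.5]
width: 0.401
grasp_force: 0.0
clock: 5.95
tcp_pos: [0.5329, -0.2502, 0.0348]
tool_rot: [[0.587, -0.809, 0.001], [-0.809, -0.587, -0.0], [0.001, -0.0, -1.0]]
contact_force: [-0.1, -1.3, -0.3]
width: 0.18
grasp_force: 6.0
clock: 6.25
tcp_pos: [0.5328, -0.2503, 0.0347]
tool_rot: [[0.587, -0.809, 0.001], [-0.809, -0.587, -0.0], [0.0, -0.0, -1.0]]
contact_force: [0.2, -0.5, 1.2]
width: 0.184
grasp_force: 6.0
```

The knob is gripped: the opening is 16 mm at 6 N. Next I'll compute the arc rows.

```bash
python3 - <<'E'
import numpy as np
C=np.array([.5,-.205])
k=lambda d:55*np.array([np.cos(np.radians(-54-d)),np.sin(np.radians(-54-d))])
for b in range(0,104,25):
    print(b,[((k(b+d)-k(b))).round(0).tolist() for d in(5,10,15,20,25)])
E
```

```text
0 [[-4.0, -3.0], [-8.0, -5.0], [-13.0, -7.0], [-17.0, -8.0], [-22.0, -9.0]]
25 [[-5.0, -1.0], [-10.0, -1.0], [-14.0, -1.0], [-19.0, -0.0], [-24.0, 1.0]]
50 [[-5.0, 1.0], [-9.0, 3.0], [-13.0, 5.0], [-17.0, 8.0], [-21.0, 11.0]]
75 [[-4.0, 3.0], [-7.0, 7.0], [-10.0, 10.0], [-13.0, 14.0], [-15.0, 19.0]]
100 [[-2.0, 4.0], [-3.0, 9.0], [-5.0, 14.0], [-5.0, 18.0], [-6.0, 23.0]]
```

```bash
python3 -m handwheel '{"slide":[[-0.004,-0.003,0],[-0.008,-0.005,0],[-0.013,-0.007,0],[-0.017,-0.008,0],[-0.022,-0.009,0]],"rotation":[[0,0,-5],[0,0,-10],[0,0,-15],[0,0,-20],[0,0,-25]],"gripper":[0.1,0.1,0.1,0.1,0.1]}' 6
python3 -m handwheel '{"slide":[[-0.005,-0.001,0],[-0.010,-0.001,0],[-0.014,-0.001,0],[-0.019,0,0],[-0.024,0.001,0]],"rotation":[[0,0,-5],[0,0,-10],[0,0,-15],[0,0,-20],[0,0,-25]],"gripper":[0.1,0.1,0.1,0.1,0.1]}' 6
```

```text
clock: 6.75
tcp_pos: [0.5111, -0.2595, 0.0348]
tool_rot: [[0.187, -0.982, 0.001], [-0.982, -0.187, -0.001], [0.001, -0.001, -1.0]]
contact_force: [1.2, -0.8, 0.4]
width: 0.182
grasp_force: 6.0
clock: 7.25
tcp_pos: [0.4869, -0.2588, 0.0347]
tool_rot: [[-0.246, -0.969, 0.001], [-0.969, 0.246, -0.001], [0.001, -0.001, -1.0]]
contact_force: [0.3, -4.1, 0.2]
width: 0.177
grasp_force: 6.0
```

The turn is smooth. The force is slightly outward, so I'll shift y by about 1 mm and continue.

```bash
python3 -m handwheel '{"slide":[[-0.005,0.0,0],[-0.009,0.002,0],[-0.013,0.004,0],[-0.017,0.007,0],[-0.021,0.010,0]],"rotation":[[0,0,-5],[0,0,-10],[0,0,-15],[0,0,-20],[0,0,-25]],"gripper":[0.1,0.1,0.1,0.1,0.1]}' 6
python3 -m handwheel '{"slide":[[-0.004,0.003,0],[-0.007,0.007,0],[-0.010,0.010,0],[-0.013,0.014,0],[-0.015,0.019,0]],"rotation":[[0,0,-5],[0,0,-10],[0,0,-15],[0,0,-20],[0,0,-25]],"gripper":[0.1,0.1,0.1,0.1,0.1]}' 6
python3 - <<'E'
from cell import imaging,observe
from h import *
c=imaging.capture("top");a=c["frame"][110:260,290:440,::-1];np.savez("top1.npz",**c)
w=imaging.capture("wrist");np.savez("w3.npz",**w)
cv2.imwrite("pics/g4.png",np.hstack([cv2.resize(a,(400,400)),cv2.resize(w["frame"][:,64:448,::-1],(400,400))]))
s=observe();print(s["tcp_pos"],s["contact_force"],s["moment"])
E
```

```text
clock: 7.75
tcp_pos: [0.4654, -0.2484, 0.0347]
tool_rot: [[-0.632, -0.775, -0.0], [-0.775, 0.632, -0.001], [0.0, -0.0, -1.0]]
contact_force: [-0.3, -1.6, 0.7]
width: 0.18
grasp_force: 6.0
clock: 8.25
tcp_pos: [0.4501, -0.2295, 0.0347]
tool_rot: [[-0.901, -0.435, -0.001], [-0.435, 0.901, -0.001], [0.001, -0.0, -1.0]]
contact_force: [-3.1, -6.1, 2.1]
width: 0.18
grasp_force: 6.0
[ 0.4499138  -0.22898571  0.03463857] [-2.57596137 -0.21306074  4.12236997] [-0.0345247   0.74986513 -0.00523874]
```

View pics/g4.png

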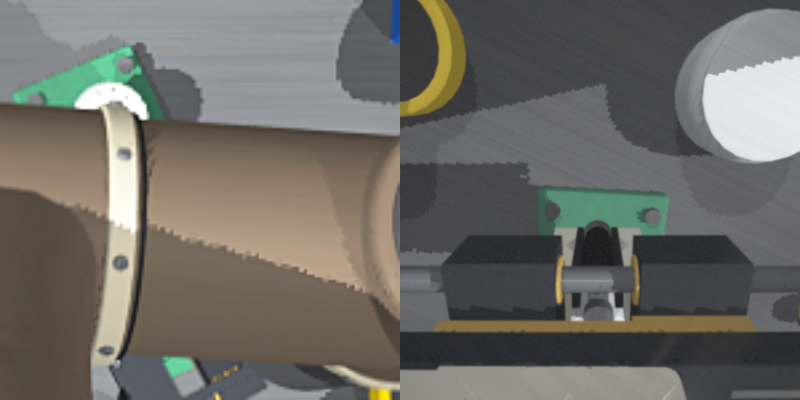

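The fixture edges are nearly square to the gripper, and about 3.5° remains by both orientation and position. I'll finish the turn, settle, release, and pull straight up.

```bash
python3 -m handwheel '{"slide":[[-0.001,0.002,0],[-0.001,0.0035,0],[-0.001,0.0035,0],[-0.001,0.0035,0],[-0.001,0.0035,0]],"rotation":[[0,0,-2],[0,0,-3.5],[0,0,-3.5],[0,0,-3.5],[0,0,-3.5]],"gripper":[0.1,0.1,0.1,0.1,0.1]}' 6
python3 - <<'E'
from cell import imaging,observe
from h import *
s=observe();p=s["tcp_pos"];print(p,s["contact_force"])
for n in ("wrist",):
    c=imaging.capture(n);P=cloud(c)
    m=(P[...,2]>.1)&(P[...,2]<.104)&(np.hypot(P[...,0]-p[0],P[...,1]-p[1])<.012);k=P[m].mean(0);print("knob top",m.sum(),k.round(4))
    R=plate(c,(.5,-.2),.15);print(R)
    hub=(P[...,2]>.055)&(P[...,2]<.075)&(np.hypot(P[...,0]-.5,P[...,1]+.205)<.03);print("hub",hub.sum(),P[hub].mean(0).round(4) if hub.any() else "")
q=p[:2]-[.5485,-.1853];print("perp mm TCP",1000*(-q[0]*.378+q[1]*.926))
E
```

```text
clock: 8.85
tcp_pos: [0.4486, -0.2259, 0.0346]
tool_rot: [[-0.923, -0.384, -0.002], [-0.384, 0.923, -0.0], [0.002, 0.001, -1.0]]
contact_force: [-4.5, -2.2, 5.3]
width: 0.178
grasp_force: 6.0
[ 0.44860431 -0.2259454   0.03458714] [-4.48978577 -2.20637964  5.29288654]
knob top 90 [ 0.4434 -0.2281  0.1013]
((449.98162841796875, -225.66590881347656), (36.08587646484375, 96.92086791992188), 20.23844337463379)
hub 677 [ 0.4959 -0.2074  0.0632]
perp mm TCP 0.12293440649512044
```

By position the knob is within 0.2 mm of the axis. I'll release, lift clear and check.

```bash
python3 -m handwheel '{"slide":[[0,0,0],[0,0,0],[0,0,0],[0,0,0],[0,0,0]],"rotation":[[0,0,0],[0,0,0],[0,0,0],[0,0,0],[0,0,0]],"gripper":[0.3,0.4,0.4,0.4,0.4]}'
python3 -m handwheel '{"slide":[[0,0,0.02],[0,0,0.05],[0,0,0.09],[0,0,0.13],[0,0,0.16]],"rotation":[[0,0,0],[0,0,0],[0,0,0],[0,0,0],[0,0,0]],"gripper":[0.4,0.4,0.4,0.4,0.4]}'
python3 -m handwheel '{"slide":[[-0.01,0.045,0],[-0.01,0.09,0],[-0.01,0.135,0],[-0.01,0.18,0],[-0.01,0.225,0]],"rotation":[[0,0,0],[0,0,0],[0,0,0],[0,0,0],[0,0,0]],"gripper":[0.4,0.4,0.4,0.4,0.4]}'
python3 -m handwheel '{"slide":[[0,0.045,0],[0,0.09,0],[0,0.13,0],[0,0.13,0]],"rotation":[[0,0,0],[0,0,0],[0,0,0],[0,0,0]],"gripper":[0.4,0.4,0.4,0.4]}'
python3 - <<'E'
from cell import imaging,observe
from h import *
ims=[]
for n in("top","side"):
    c=imaging.capture(n);P=cloud(c)
    m=(P[...,2]>.097)&(P[...,2]<.106)&(np.hypot(P[...,0]-.449,P[...,1]+.226)<.05)
    k=P[m].mean(0)if m.any() else None;print(n,"knob",m.sum(),k)
    R=plate(c,(.5,-.2));print(R)
    if k is not None:
        ce=np.array(R[0])/1000;q=k[:2]-ce;a=np.radians(22.2);print("perp mm",1000*(-q[0]*np.sin(a)+q[1]*np.cos(a)))
    x,y=(290,120) if n=="top" else (225,220)
    ims.append(cv2.resize(c["frame"][y:y+140,x:x+140,::-1],(400,400),interpolation=2))
cv2.imwrite("pics/g5.png",np.hstack(ims))
E
```

```text
clock: 9.4
tcp_pos: [0.4497, -0.2256, 0.0344]
tool_rot: [[-0.924, -0.383, 0.0], [-0.383, 0.924, 0.0], [-0.0, 0.0, -1.0]]
contact_force: [0.6, -0.4, 0.0]
width: 0.394
grasp_force: 0.0
clock: 9.9
tcp_pos: [0.4501, -0.2258, 0.1972]
tool_rot: [[-0.924, -0.383, 0.002], [-0.383, 0.924, -0.001], [-0.002, -0.001, -1.0]]
contact_force: [1.3, 0.5, -0.4]
width: 0.398
grasp_force: 0.0
clock: 10.4
tcp_pos: [0.4392, 0.0011, 0.1948]
tool_rot: [[-0.924, -0.382, 0.001], [-0.382, 0.924, 0.0], [-0.001, 0.0, -1.0]]
contact_force: [2.0, 0.7, 0.5]
width: 0.401
grasp_force: 0.0
clock: 10.8
tcp_pos: [0.4398, 0.1332, 0.1945]
tool_rot: [[-0.922, -0.386, 0.001], [-0.386, 0.922, 0.001], [-0.001, 0.0, -1.0]]
contact_force: [0.2, -0.6, -0.4]
width: 0.404
grasp_force: 0.0
top knob 66 [ 0.44901257 -0.22491318  0.10166875]
((547.9752197265625, -183.41741943359375), (243.4132080078125, 100.423828125), 22.234222412109375)
perp mm -1.0275840902301756
side knob 81 [ 0.44900362 -0.22531691  0.1016702 ]
((547.8828125, -185.768798828125), (243.43408203125, 99.17207336425781), 22.12917137145996)
perp mm 0.7441603148679796
```

View pics/g5.png

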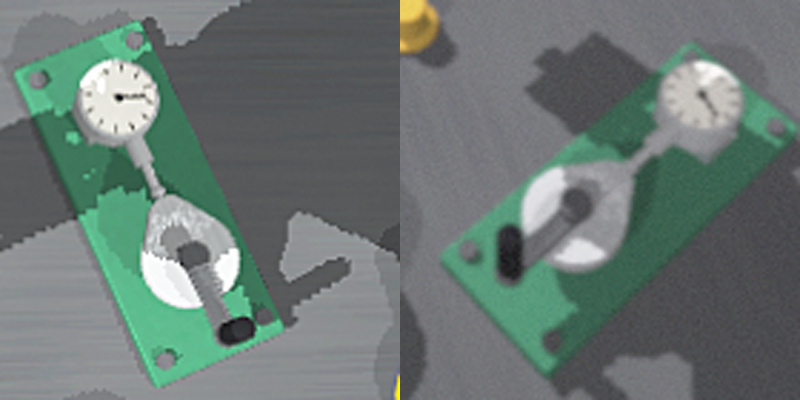

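In both views the nose sits on the plunger tip, at about (157,195) on the left and (632,170) on the right. The needle has moved, and the knob-to-dial line is at 22.2°, the same as the fixture axis. The other cam was never touched.

```bash
python3 -c "
from cell import order
print(order.hand_in())"
```

```text
the job is handed in; nothing more can be done
None
```

I turned the gauge cam about 104° clockwise until its nose pointed straight at the gauge and pressed the plunger in, then let go; it stayed put, the other cam was left alone, and I handed the job in at about 11 s.

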